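# Wipe the broken porcelain off the hood's work plate

### The job

A porcelain dish has broken on the raised grey work plate in the fume hood. Pick up the wide scraper block (not the narrow one), wipe both shards with it along the plate and off the edge into the waste pan at the plate's end; the shards are sharp, so never touch them with the gripper itself. Then stand the scraper upright on the plate, let go and back away.

Things in the scene. Friction and masses are not known exactly. Their poses are not given: they have to be found in the camera images.
- work_plate: Fixed raised dark grey plate, 200 x 200 mm, flat rimless top 40 mm above the origin, which lies on the bench under the plate's centre. z up, x along the plate to its waste pan. The pan, an open steel tray, adjoins the +x edge: inside x = 98 to 192 mm, y = -97 to 97 mm, floor at 4 mm, walls 30 mm high, lower than the plate: things pushed off the +x edge drop in.
- scraper_mid (a point): Centre of the loose wide scraper, 35 mm above its underside. Upside-down T: white foot 140 mm wide (y) and 22 mm high; mid grey grip 60 mm wide (y), up to 70 mm high; all 24 mm thick (x), both faces alike; 0.16 kg. Stands upright on the bench, z up; take it from above across the 24 mm. A like but narrow scraper (foot 60 mm) stands over 13 cm away; which is nearer the robot varies.
- shard_a_mid (a point): Centre, half-way up, of the larger white porcelain shard: irregular, about 26 x 19 mm, 8 mm thick, 13 g, lying flat and loose on the plate.
- shard_b_mid (a point): Centre, half-way up, of the smaller white porcelain shard: irregular, about 21 x 17 mm, 8 mm thick, 13 g, lying flat and loose on the plate. The shards lie either side of the plate's middle line (its x axis), centres within 43 mm of it and x between -30 and 60 mm, so one straight stroke of the wide scraper takes both.
Mind the look-alikes: they are no part of the job. What is shaped like the part that bears scraper_mid but blue or red is not meant.

How it is judged (in metres and radians):
On the way, in this order (a step that is already met when the one before it is completed fails the run):
1. the wide scraper is held low over the plate while both shards are still on the plate (x of scraper_mid in the frame of work_plate between -0.115 and 0.1 m and y of scraper_mid in the frame of work_plate between -0.1 and 0.1 m and z of scraper_mid in the frame of work_plate below 0.1 m and contact force between the fingers and scraper above 1 N and x of shard_a_mid in the frame of work_plate between -0.1 and 0.1 m and y of shard_a_mid in the frame of work_plate between -0.1 and 0.1 m and z of each of shard_a_mid, shard_b_mid in the frame of work_plate above 0.036 m and x of shard_b_mid in the frame of work_plate between -0.1 and 0.1 m and y of shard_b_mid in the frame of work_plate between -0.1 and 0.1 m), for 0.2 s.
2. both shards are in the waste pan while the wide scraper is still held (x of shard_a_mid in the frame of work_plate between 0.098 and 0.193 m and y of shard_a_mid in the frame of work_plate between -0.098 and 0.098 m and z of each of shard_a_mid, shard_b_mid in the frame of work_plate below 0.034 m and x of shard_b_mid in the frame of work_plate between 0.098 and 0.193 m and y of shard_b_mid in the frame of work_plate between -0.098 and 0.098 m and contact force between the fingers and scraper above 1 N), for 0.1 s.
At the end, for the whole second after the job is handed in: Both shards lie at rest inside the waste pan, and the wide scraper stands at rest, released, on the plate (its centre over the plate), upright within 10 degrees (x of shard_a_mid in the frame of work_plate between 0.098 and 0.193 m and y of shard_a_mid in the frame of work_plate between -0.098 and 0.098 m and z of each of shard_a_mid, shard_b_mid in the frame of work_plate below 0.034 m and x of shard_b_mid in the frame of work_plate between 0.098 and 0.193 m and y of shard_b_mid in the frame of work_plate between -0.098 and 0.098 m and x of scraper_mid in the frame of work_plate between -0.115 and 0.1 m and y of scraper_mid in the frame of work_plate between -0.1 and 0.1 m and z of scraper_mid in the frame of work_plate between 0.065 and 0.085 m and angle between scraper_mid's own z axis and vertical below 0.175 rad and linear speed of each of scraper, shard_a, shard_b below 0.02 m/s); the robot touches nothing.
It fails at once if the gripper or arm touches a shard (contact force between any of the fingers, the arm and shard_a above 0.3 N or contact force between any of the fingers, the arm and shard_b above 0.3 N).
It also fails if it takes over 45 s, if anything falls off the work surface, if the arm or the gripper's body presses on something with over 40 N, if the wrist force passes 120 N, or if a joint passes its speed limit or range.

### The arm

A 6-joint arm with a two-finger parallel gripper is mounted at the origin on the work surface. World frame = base frame: x ahead of the robot, y to its left, z up, the work surface at z = 0. Lengths are in m, angles in degrees, forces in N, time in s.
With the tool pointing down it reaches from about 0.325 to 0.775 m from the base axis. Payload 5.5 kg.
Tool frame: the origin (TCP) lies at the centre of the arm's flange, where the gripper is bolted on; the fingertips stand 182 mm ahead of it and the grasp point (between the pads) lies 163 mm ahead of it; z points along the fingers, y is the direction in which the jaws open and shut (so a half turn about z gives the same grasp; the last joint's range is limited). The gripper opens to 88 mm and grips with 3 to 60 N. Pads are 20 mm wide; open, the fingers measure 115 mm over their backs; the gripper's body (75 mm by 178 mm) begins 61 mm behind the grasp point.
Start: joints at [-78.421, 5.22, 70.514, -0, 104.267, -3.249], TCP at [0.154, -0.58, 0.405] pointing down, gripper open.
Joint ranges: [-164.24, 164.24], [-49.07, 125.15], [9.68, 141.18], [-86.29, 266.29], [3.28, 154.24], [-151.56, 151.56]. Speed limits (degrees/s): [147.25, 147.25, 172.46, 180, 180, 180].

### API

Orientations are given as [roll, pitch, yaw] about the fixed x, y, z axes, in that order (R = Rz(yaw) Ry(pitch) Rx(roll)).
In Python, from station import r gives the robot as it stands. The module is installed in compiled form; this text tells all that it offers. Calls block until the motion is done:
- r.reach(position, orientation): joint-space move of the TCP to a pose.
- r.servo_line(position, rotation=None, speed=0.15): straight line of the TCP; rotation=None keeps the orientation; speed is the mean speed in m/s.
- r.move_joints(angles): joint-space move.
- r.let_go() and r.grab(squeeze=None): open the fingers fully, or close them until they stop; squeeze is the grip in N (None keeps the last).
- r.wait(seconds).
- r.inverse_kinematics(position, orientation): joint angles nearest the present ones, or None.
- r.sense(): the state.
- r.snapshot(name): name is "side" or "top" or "wrist"; returns a dict with "frame" (480x640x3 uint8, red, green, blue), "fx", "fy", "cx", "cy" (pixels), "R" (3x3) and "t" (3): a world point X has camera coordinates R X + t. Camera axes: x right, y down, z forward; pixel columns grow to the right and rows downward; lengths in m; the calibration is good to about 2 mm. A picture is of the moment at which its call begins. There is no depth.
A pose or a line that the arm cannot do raises r.IKError and nothing moves.
- r.hand_in(): hands the job in, once; it reports no verdict.
The state is a dict: "clock": time; "joints": joint angles; "joint_vel": joint speeds; "joint_torque": joint torques, N m; "tcp_pos": TCP position; "orientation": TCP orientation; "contact_force": force on the tool from outside, world axes, zero at the start; "torque": the same for the moment, N m; "opening": finger opening in m.
Only numpy, scipy, OpenCV 4.12 (cv2) and the standard library are available. Lean on these libraries where they do the work, as an engineer would, in place of code of your own. Each camera call takes 0.05 s, during which the arm holds its last target.

## Working session

There is one attempt and no reset: what is moved stays moved. The work goes in short steps, each a Python script; the robot and the scene stay as the last script left them, time stands still between calls to the robot, and variables do not carry over. Pictures are saved under pics/ and viewed, and the job is handed in when it is done.

```bash
mkdir -p pics; ls
python3 - <<'E'
from station import r
import cv2,pickle
d={}
for n in("top","side","wrist"):
    s=r.snapshot(n); d[n]=s; cv2.imwrite(f"pics/{n}0.png",s["frame"][:,:,::-1]); print(n,s["fx"],s["cx"],s["R"],s["t"])
pickle.dump(d,open("s0.pkl","wb"))
print(r.sense())
E
```

```text
pics
top 455.1338324193179 318.6114446134536 [[ 0.00402758 -0.99980426 -0.01937054]
 [-0.99465676 -0.00200707 -0.1032177 ]
 [ 0.10315862  0.01968276 -0.99447015]] [0.18898475 0.5532511  0.68330271]
side 456.45065544853657 318.4950867823523 [[ 0.9709117  -0.23914415 -0.01185524]
 [-0.18346024 -0.71119588 -0.67863301]
 [ 0.15385972  0.6610677  -0.73438184]] [-0.46997005  0.28544905  0.48356877]
wrist 351.51649379701644 317.82943160449264 [[ 0.25490123 -0.96696423 -0.00235567]
 [-0.93768574 -0.24777663  0.24362305]
 [-0.23615846 -0.05989094 -0.96986713]] [-0.60009761 -0.02942624  0.38991558]
{'clock': 0.15, 'joints': array([-7.84201930e+01,  5.25419169e+00,  7.05670955e+01, -8.97166005e-04,
        1.04267016e+02, -3.25108179e+00]), 'joint_vel': array([ 0.06315076, -0.18541426, -0.11842441, -0.09125947, -0.0275701 ,
        0.01385839]), 'joint_torque': array([ 9.21715655e-04, -4.47044027e+01, -4.06907487e+01,  6.99631870e-02,
        2.74778204e-02, -1.14916697e-04]), 'tcp_pos': array([ 0.15356125, -0.58006609,  0.40374555]), 'orientation': array([-1.79911790e+02, -4.13937936e-03,  1.48306652e+01]), 'contact_force': array([-0.42837195, -0.09726703,  0.05256903]), 'torque': array([ 0.00589187,  0.00693005, -0.00869047]), 'opening': 0.08820604890255197}
```

View pics/top0.png

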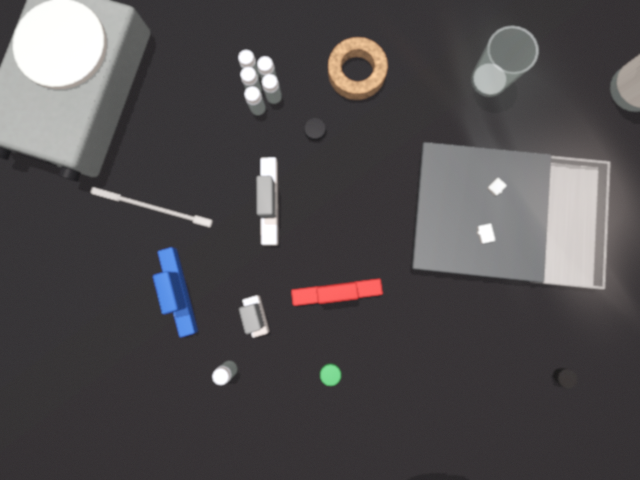

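View pics/side0.png

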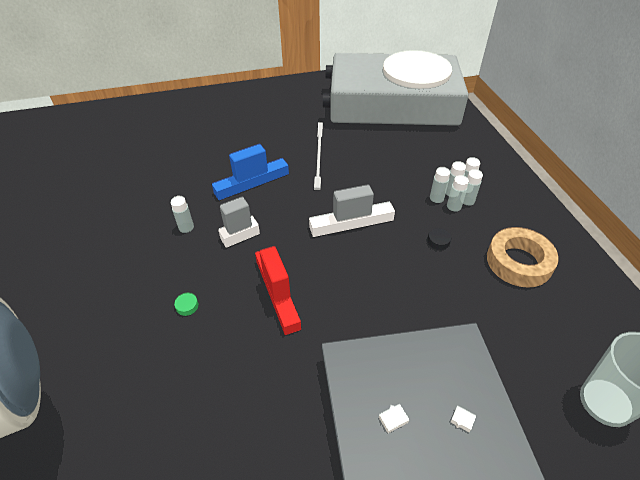

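View pics/wrist0.png

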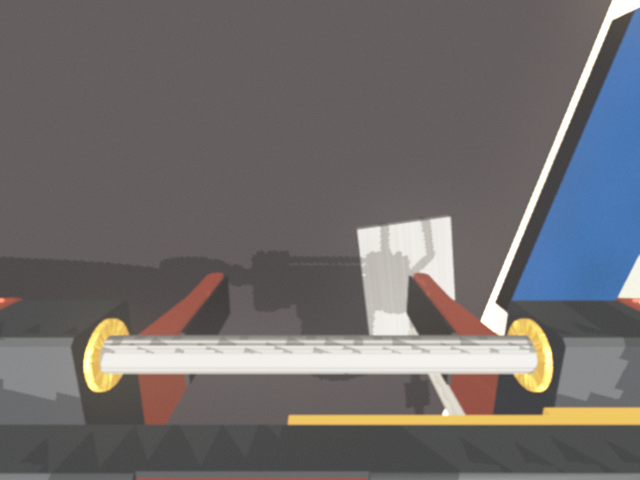

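The top view shows two scraper-shaped white and grey objects: a wide one at about (268,201) and a narrow one at (254,317). The blue one at (173,292) and red one at (337,291) are look-alikes. In the side view the wide one is at (352,212), the narrow at (238,222), blue at (250,172) and red at (278,290). I choose the wide white and grey one. The plate spans about (415-550, 143-283) with the pan to its right, and the shards are at (498,186) and (487,233).

```bash
cat > h.py <<'E'
import numpy as np,cv2
def ray(s,u,v):
    R=np.array(s["R"]);t=np.array(s["t"])
    d=R.T@np.array([(u-s["cx"])/s["fx"],(v-s["cy"])/s["fy"],1]);return -R.T@t,d/np.linalg.norm(d)
def plane(s,u,v,z):
    c,d=ray(s,u,v);return c+d*(z-c[2])/d[2]
def tri(s1,p1,s2,p2):
    P=[np.array([[s["fx"],0,s["cx"]],[0,s["fy"],s["cy"]],[0,0,1]])@np.c_[s["R"],s["t"]] for s in(s1,s2)]
    X=cv2.triangulatePoints(P[0],P[1],np.float64(p1).reshape(2,1),np.float64(p2).reshape(2,1)).ravel();X=X[:3]/X[3]
    e=[np.round((P[i]@np.r_[X,1])[:2]/(P[i]@np.r_[X,1])[2]-p,1) for i,p in enumerate((p1,p2))]
    return X,e
def proj(s,X):
    c=np.array(s["R"])@X+s["t"];return np.array([s["fx"]*c[0]/c[2]+s["cx"],s["fy"]*c[1]/c[2]+s["cy"]])
E
python3 - <<'E'
import pickle,cv2,numpy as np
d=pickle.load(open("s0.pkl","rb"))
t=d["top"]["frame"][:,:,::-1];s=d["side"]["frame"][:,:,::-1]
a=cv2.resize(t[150:255,230:310],None,fx=5,fy=5,interpolation=2)
b=cv2.resize(s[180:240,303:403],None,fx=4,fy=4,interpolation=2)
c=np.zeros((525,800,3),np.uint8);c[:525,:400]=a;c[:240,400:]=b;cv2.imwrite("pics/crop1.png",c)
a=cv2.resize(t[135:295,405:620],None,fx=3.5,fy=3.5,interpolation=2);cv2.imwrite("pics/crop2.png",a)
E
```

```text
(no output)
```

View pics/crop1.png

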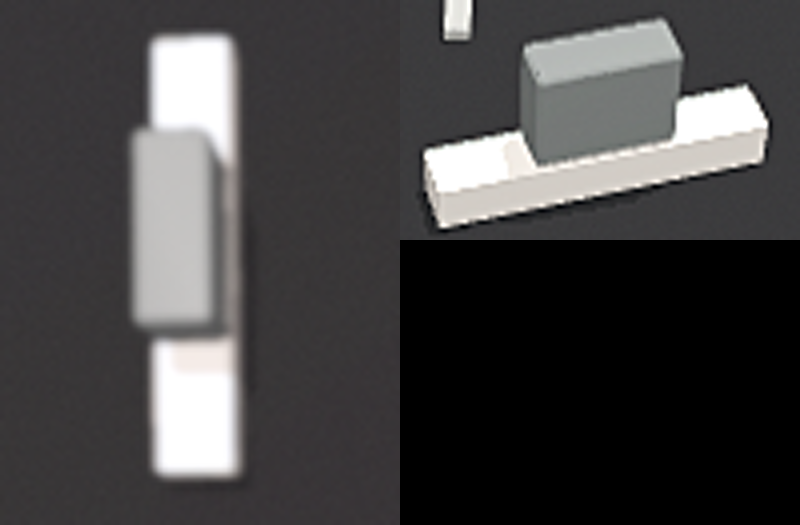

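View pics/crop2.png

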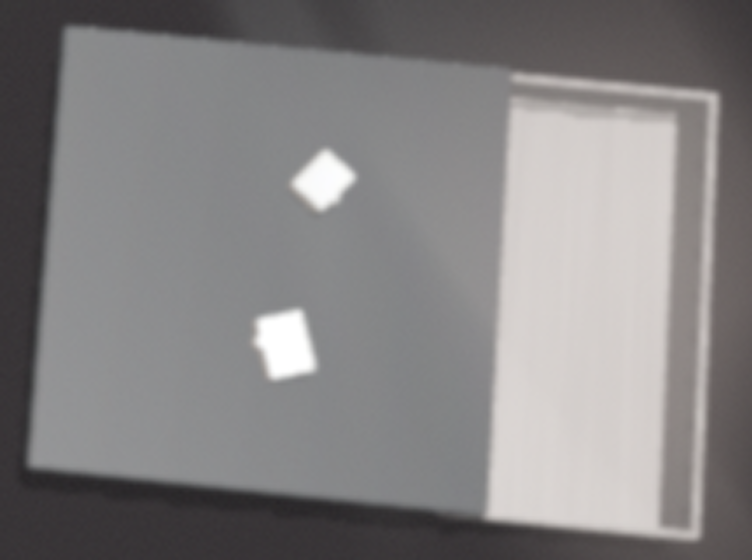

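The crop confirms the choice: wide white foot with a central grey grip, grip top centre at top px (264.4,195.4) and side px (353.8,192.8). The two shards sit on the plate, at crop px (323,180) and (287,345).

Run:
```python
import pickle,cv2,numpy as np
from h import *
np.set_printoptions(precision=4,suppress=True)
d=pickle.load(open("s0.pkl","rb"));T=d["top"];S=d["side"]
print("grip top",tri(T,(264.4,195.4),S,(353.8,192.8)))
# foot ends, top face
f=lambda p:np.array(p)/5+[230,150]; g=lambda p:(np.array(p)-[400,0])/4+[303,180]
F=[plane(T,*f(p),0.022) for p in[(150,35),(233,35),(240,475),(153,475)]]
F=np.array(F);print("foot",F,F.mean(0)); print([np.linalg.norm(F[i]-F[(i+1)%4]) for i in range(4)])
G=np.array([plane(T,*f(p),0.070) for p in[(133,130),(207,130),(213,325),(136,325)]]);print("grip",G.mean(0))
# triangulated foot corners: A top far-right side..
h=lambda p:np.array(p)/3.5+[405,135]
C=np.array([plane(T,*h(p),0.04) for p in[(63,27),(511,69),(486,517),(28,467)]])
print("plate",C,C.mean(0),[np.linalg.norm(C[i]-C[(i+1)%4]) for i in range(4)])
x=(C[1]+C[2]-C[0]-C[3]);y=(C[0]+C[1]-C[2]-C[3]);print("yaw x",np.degrees(np.arctan2(x[1],x[0])),"yaw y-90",np.degrees(np.arctan2(y[1],y[0]))-90)
print("plate corner tri",tri(T,h((63,27)),S,(476,324)),tri(T,h((28,467)),S,(322.5,344)))
Cm=C.mean(0);a=np.arctan2(x[1],x[0]);R=np.array([[np.cos(a),np.sin(a)],[-np.sin(a),np.cos(a)]])
for n,s,(x0,x1,y0,y1) in(("T",T,(425,545,150,275)),("S",S,(345,500,380,450))):
    m=(s["frame"].min(2)>190).astype(np.uint8);z=np.zeros_like(m);z[y0:y1,x0:x1]=m[y0:y1,x0:x1]
    k,l,st,ce=cv2.connectedComponentsWithStats(z)
    for i in range(1,k):
        if st[i,4]>20:
            p=plane(s,*ce[i],0.048 if n=="T" else .046);print(n,ce[i],st[i],p,"plate frame",R@(p-Cm)[:2])
```

```text
grip top (array([0.6063, 0.2706, 0.0737]), [array([ 0.2, -0.8]), array([-0.8,  0.1])])
foot [[0.6779 0.2863 0.022 ]
 [0.6778 0.2593 0.022 ]
 [0.5351 0.2552 0.022 ]
 [0.535  0.2828 0.022 ]] [0.6065 0.2709 0.022 ]
[np.float64(0.026934734250217165), np.float64(0.14283386345691299), np.float64(0.02766253473127106), np.float64(0.14291980683216637)]
grip [0.6057 0.2712 0.07  ]
plate [[ 0.6955  0.0268  0.04  ]
 [ 0.6759 -0.1716  0.04  ]
 [ 0.4774 -0.1513  0.04  ]
 [ 0.4983  0.0459  0.04  ]] [ 0.5868 -0.0625  0.04  ] [np.float64(0.19936739593669034), np.float64(0.1996056413040297), np.float64(0.1982998584414251), np.float64(0.19819442258545164)]
yaw x -95.84667756303875 yaw y-90 -95.67900400717738
plate corner tri (array([0.6957, 0.0271, 0.0422]), [array([ 0.1, -0.5]), array([-0.6,  0.1])]) (array([0.4996, 0.0465, 0.0441]), [array([ 0.1, -0.9]), array([-1.2,  0.1])])
T [497.0791 186.0395] [489 178  17  17 177] [ 0.6246 -0.0833  0.048 ] plate frame [0.0168 0.0397]
T [486.0312 232.9492] [478 224  17  19 256] [ 0.5522 -0.064   0.048 ] plate frame [ 0.005  -0.0343]
S [393.5885 416.6503] [379 404  30  27 469] [ 0.554  -0.0594  0.046 ] plate frame [ 0.0002 -0.0329]
S [463.4135 417.4223] [452 406  24  24 341] [ 0.6269 -0.0786  0.046 ] plate frame [0.0119 0.0415]
```

Run:
```python
from station import r
import cv2,pickle,numpy as np
np.set_printoptions(precision=4,suppress=True)
for p,y in(((.606,.271,.35),1.5),((.606,.271,.213),1.5),((.59,.0,.31),-5.8),((.577,-.17,.254),-5.8)):
    print(r.inverse_kinematics(p,[180,0,y]))
r.reach([.606,.271,.35],[180,0,1.5])
s=r.snapshot("wrist");cv2.imwrite("pics/w1.png",s["frame"][:,:,::-1]);pickle.dump(s,open("w1.pkl","wb"))
q=r.sense();print(q["clock"],q["tcp_pos"],q["orientation"],q["contact_force"])
```

```text
[ 21.1581  14.9497  65.1917  -0.      99.8586 109.6581]
[ 21.1581  17.4567  76.1972  -0.      86.3461 109.6581]
[-3.3036  3.7753 81.6095 -0.     94.6152 92.4964]
[-19.6567   6.7345  84.1886  -0.      89.0769  76.1433]
3.5667 [0.6063 0.2703 0.3501] [179.9956  -0.0068   1.4394] [-0.3648  0.4522  0.5951]
```

View pics/w1.png

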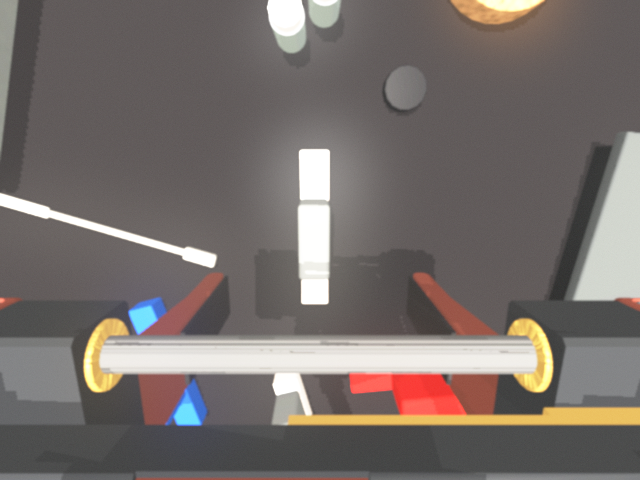

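The wrist view shows the wide scraper, foot from (314,150) to (315,303), centred between the open fingers. The narrow, blue and red ones are outside the jaws.

Run:
```python
from station import r
from h import *
import cv2,pickle,numpy as np
np.set_printoptions(precision=4,suppress=True)
s=pickle.load(open("w1.pkl","rb"))
a=plane(s,314.5,150,.022);b=plane(s,315,303.5,.010);g=plane(s,314,240,.07)
print(a,b,g,"yaw",np.degrees(np.arctan2(*(a-b)[1::-1])))
d=pickle.load(open("s0.pkl","rb"))
print("grip-top height from top+wrist:",tri(d["top"],(264.4,195.4),s,(314,239.5)))
r.servo_line([.606,.271,.213],speed=.12)
q=r.sense();print(q["tcp_pos"],q["contact_force"])
r.grab(20)
q=r.sense();print(q["clock"],q["tcp_pos"],q["contact_force"],q["opening"])
s=r.snapshot("side");cv2.imwrite("pics/s2.png",s["frame"][:,:,::-1])
```

```text
[0.6773 0.2739 0.022 ] [0.5321 0.2703 0.01  ] [0.6104 0.2723 0.07  ] yaw 1.3938392348236681
grip-top height from top+wrist: (array([0.608 , 0.2727, 0.0586]), [array([ 0.1, -0. ]), array([-0.4,  0.1])])
[0.6063 0.2711 0.2143] [ 1.0255 -0.352  -0.2738]
5.8583 [0.606  0.2712 0.2131] [0.0474 2.1373 0.552 ] 0.02388696910353857
```

View pics/s2.png

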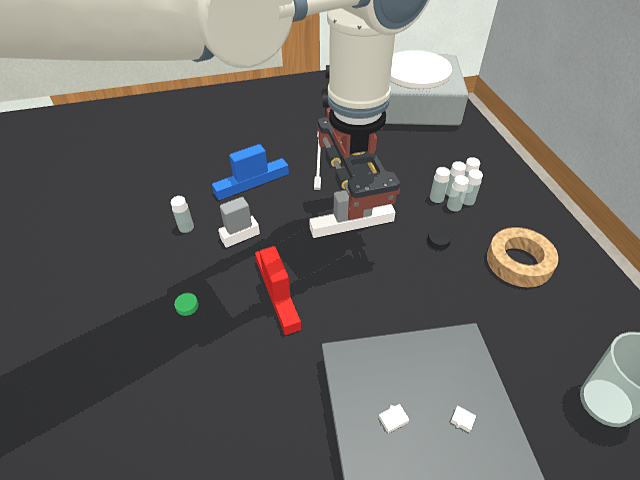

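The gripper holds the grip; the opening is 23.9 mm, against the 24 mm thickness. Both shards are undisturbed at side px (394,417) and (463,418). Next: lift, carry behind the shards, and lower.

```bash
cat >> h.py <<'E'
A=np.radians(-95.76);C0=np.array([.5868,-.0625])
def W(x,y,z): return [C0[0]+np.cos(A)*x-np.sin(A)*y, C0[1]+np.sin(A)*x+np.cos(A)*y, z]
E
python3 - <<'E'
from station import r
from h import *
np.set_printoptions(precision=4,suppress=True)
r.servo_line([.606,.271,.33],speed=.15)
f0=r.sense()
r.servo_line(W(-.07,.003,.33),[180,0,-5.76],speed=.2)
r.wait(.2);f0=r.sense();print(f0["clock"],f0["tcp_pos"],f0["orientation"],f0["contact_force"],f0["opening"])
r.servo_line(W(-.07,.003,.262),speed=.1)
z=.258
while z>.2495:
    r.servo_line(W(-.07,.003,z),speed=.03);r.wait(.1)
    q=r.sense();df=q["contact_force"][2]-f0["contact_force"][2];print(z,q["tcp_pos"],df)
    if df>4: break
    z-=.001
print(q["clock"])
import cv2
for n in("side","top"):
    s=r.snapshot(n);cv2.imwrite(f"pics/{n}3.png",s["frame"][:,:,::-1])
E
```

```text
8.5167 [0.5969 0.0077 0.3299] [-179.9943    0.0071   -5.6847] [ 0.3698 -0.4069 -1.7178] 0.024217083819119155
0.258 [0.5968 0.0068 0.2583] 0.013194069510008344
0.257 [0.5968 0.0069 0.257 ] -0.6527127035576079
0.256 [0.5968 0.0069 0.256 ] 0.08439917108507
0.255 [0.5968 0.0068 0.2549] -0.2632729093985011
0.254 [0.5968 0.0068 0.254 ] -0.897688473886002
0.253 [0.5969 0.0069 0.2531] 0.3022630834333535
0.252 [0.5968 0.0069 0.2531] 8.483908498781755
11.8333
```

View pics/side3.png

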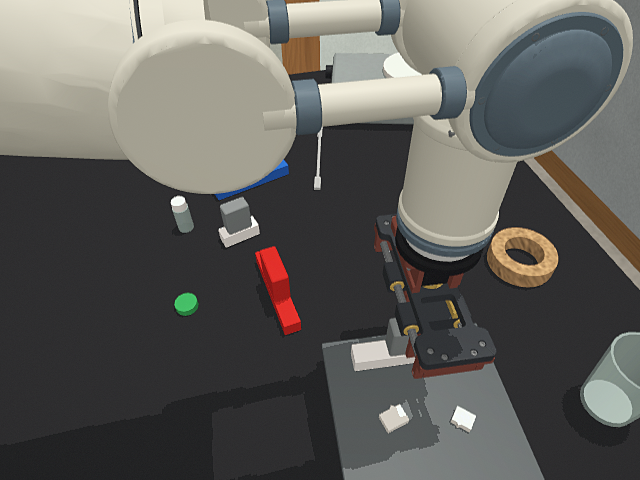

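View pics/top3.png

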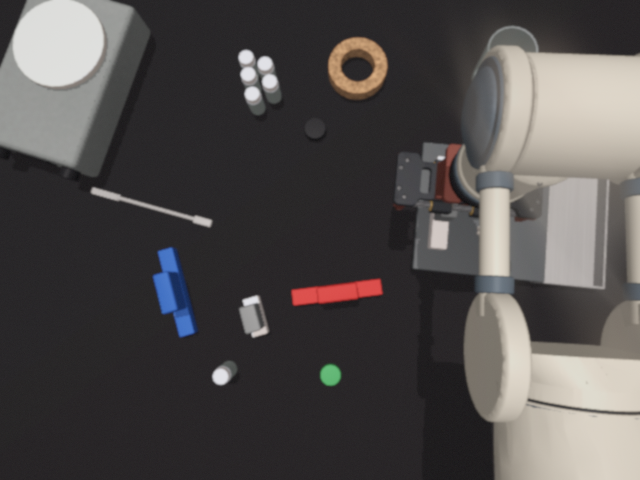

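Contact came at TCP z 0.253, which fits the 40 mm plate height. The side view shows the foot flat on the plate behind both shards, at (395,417) and (463,418). Wiping now.

Run:
```python
from station import r
from h import *
np.set_printoptions(precision=4,suppress=True)
s=r.snapshot("side")
p=plane(s,354,371,.04)[:2]-C0;print("foot end plate frame",np.cos(A)*p[0]+np.sin(A)*p[1],-np.sin(A)*p[0]+np.cos(A)*p[1])
r.servo_line(W(-.07,.003,.2535),speed=.03)
r.servo_line(W(.06,.003,.2535),speed=.06)
q=r.sense();print(q["clock"],q["tcp_pos"],q["contact_force"],q["opening"])
s=r.snapshot("side");cv2.imwrite("pics/side4.png",s["frame"][:,:,::-1])
s=r.snapshot("wrist");cv2.imwrite("pics/w4.png",s["frame"][:,:,::-1])
```

```text
foot end plate frame -0.06118137092552085 -0.06437303799700672
14.55 [ 0.5838 -0.1223  0.2535] [ 0.2589  0.4497 -1.493 ] 0.02419496296585287
```

View pics/side4.png

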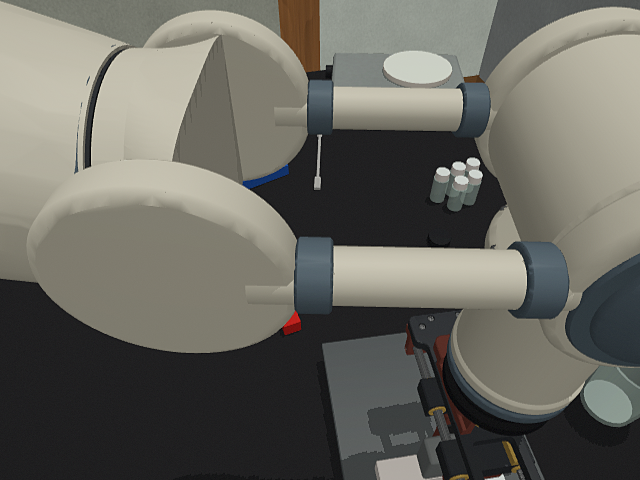

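View pics/w4.png

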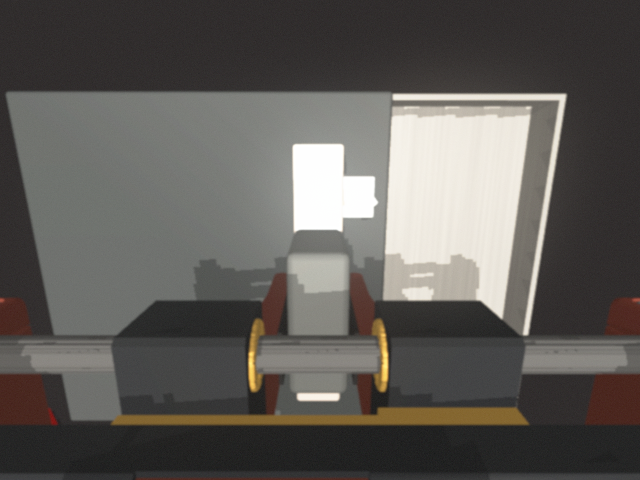

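The wrist view shows the foot pushing one shard squarely at (359,197), close to the pan edge at column 390. The other shard is hidden below the gripper. Continuing over the edge.

Run:
```python
from station import r
from h import *
import pickle
np.set_printoptions(precision=4,suppress=True)
r.servo_line(W(.106,.003,.2535),speed=.06);r.wait(.5)
q=r.sense();print(q["clock"],q["tcp_pos"],q["contact_force"],q["opening"])
r.servo_line(W(.05,.003,.256),speed=.1)
s=r.snapshot("wrist");cv2.imwrite("pics/w5.png",s["frame"][:,:,::-1]);pickle.dump(s,open("w5.pkl","wb"))
s=r.snapshot("top");cv2.imwrite("pics/top5.png",s["frame"][:,:,::-1])
```

```text
16.0667 [ 0.5791 -0.1682  0.2535] [-0.3961  1.1678 -1.5155] 0.023849159438866268
```

View pics/w5.png

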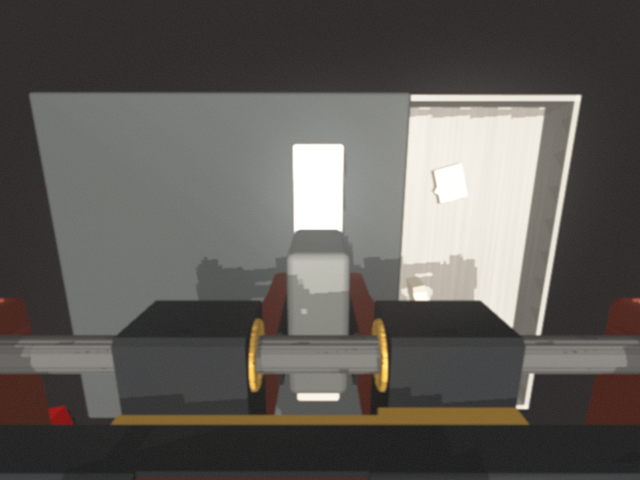

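View pics/top5.png

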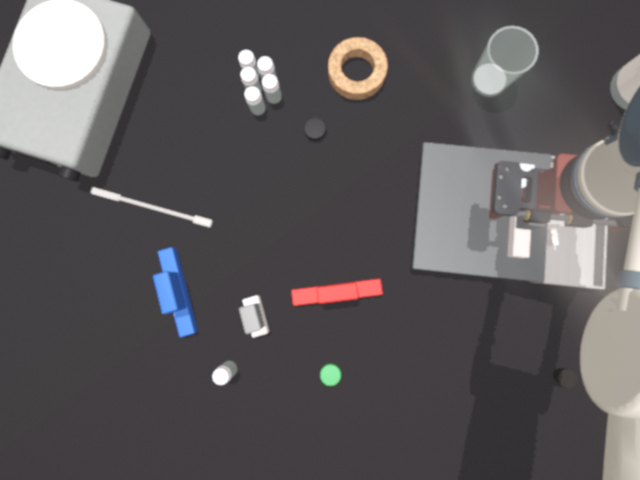

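One shard is in the pan at wrist px (450,183). The other shows partly at (423,292), top px (555,237), and also looks to be in the pan. I'll back off, still holding the scraper, and check.

Run:
```python
from station import r
from h import *
import pickle
np.set_printoptions(precision=4,suppress=True)
r.servo_line(W(-.04,.003,.258),speed=.12);r.wait(.1)
print(r.sense()["clock"])
s=r.snapshot("wrist");cv2.imwrite("pics/w6.png",s["frame"][:,:,::-1]);pickle.dump(s,open("w6.pkl","wb"))
s=r.snapshot("top");f=s["frame"][:,:,::-1];cv2.imwrite("pics/top6.png",cv2.resize(f[130:300,400:630],None,fx=3.4,fy=3.4,interpolation=2));pickle.dump(s,open("t6.pkl","wb"))
```

```text
17.875
```

View pics/w6.png

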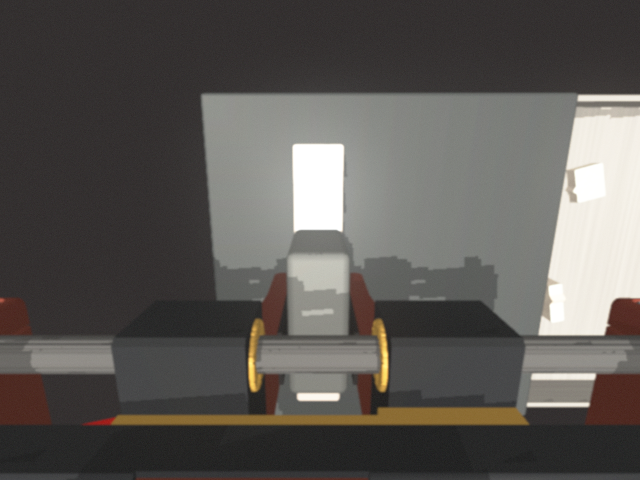

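View pics/top6.png

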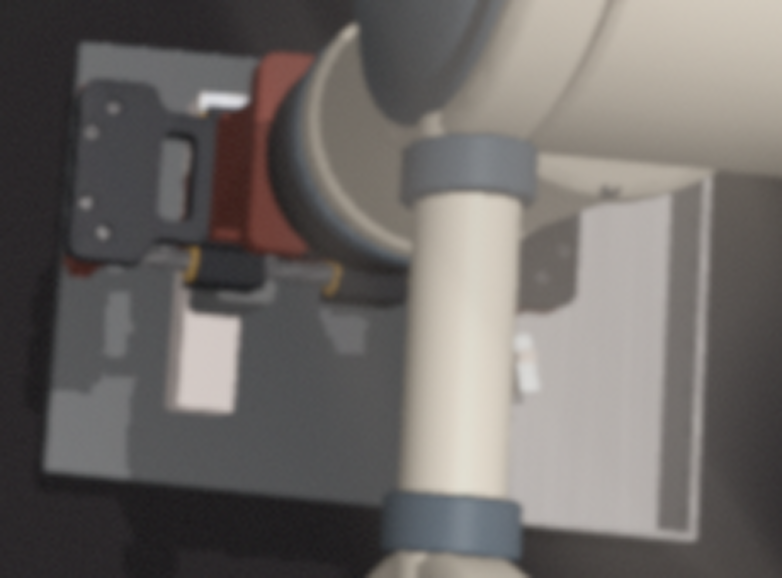

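Run:
```python
from h import *
import pickle
np.set_printoptions(precision=4,suppress=True)
t=pickle.load(open("t6.pkl","rb"));w=pickle.load(open("w6.pkl","rb"))
X,e=tri(t,np.array((527,365))/3.4+[400,130],w,(555.5,303));print(X,e)
def pf(X):
    p=X[:2]-C0;return np.cos(A)*p[0]+np.sin(A)*p[1],-np.sin(A)*p[0]+np.cos(A)*p[1]
print("B",pf(X));Y=plane(w,587,183,.012);print("A",pf(Y))
for z in(.01,.02,.03):print(z,pf(plane(t,555,237.4,z)))
im=w["frame"][:,:,::-1];a=cv2.resize(im[255:345,520:610],None,fx=6,fy=6,interpolation=2);cv2.imwrite("pics/c7.png",a)
```

```text
[ 0.5483 -0.1811  0.0192] [array([-0.4,  0.1]), array([ 1.4, -0.4])]
B (np.float64(0.12190694182488862), np.float64(-0.026428608988305118))
A (np.float64(0.1329311435139091), np.float64(0.05223559155915303))
0.01 (np.float64(0.12692913461132022), np.float64(-0.02490105426387766))
0.02 (np.float64(0.12208152312871673), np.float64(-0.02635673648839666))
0.03 (np.float64(0.11723391164611324), np.float64(-0.027812418712915656))
```

View pics/c7.png

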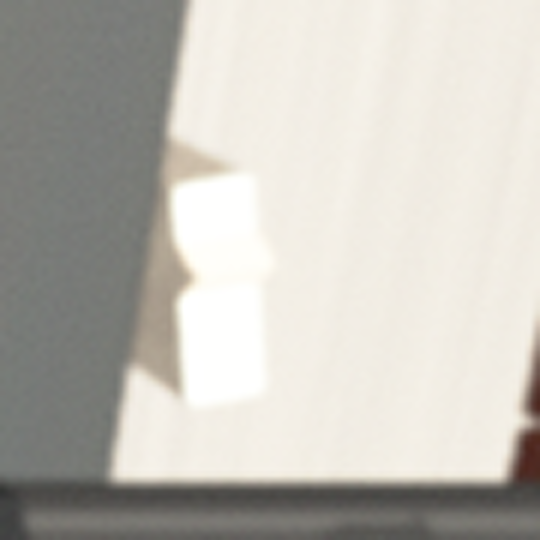

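The second shard stands on its edge in the pan at about x=0.122, y=-0.026, z≈0.02 in the plate frame. The first is at about (0.133, 0.052). Both are inside the limits, so I'll set the scraper down and release it.

Run:
```python
from station import r
from h import *
import pickle
np.set_printoptions(precision=4,suppress=True)
f0=r.sense()["contact_force"][2]
for z in (.2545,.2538,.2533,.2528,.2523):
    r.servo_line(W(-.04,.003,z),speed=.03);r.wait(.1)
    q=r.sense();df=q["contact_force"][2]-f0;print(z,q["tcp_pos"],df)
    if df>2:break
r.let_go();r.wait(.2)
q=r.sense();print(q["contact_force"],q["opening"])
r.servo_line(W(-.04,.003,.38),speed=.12)
r.reach([.30,.36,.42],[180,0,30])
print(r.sense()["clock"])
for n in("side","top"):
    s=r.snapshot(n);cv2.imwrite(f"pics/{n}8.png",s["frame"][:,:,::-1]);pickle.dump(s,open(n+"8.pkl","wb"))
```

```text
0.2545 [ 0.5938 -0.0231  0.2544] 0.7068317372466311
0.2538 [ 0.5938 -0.023   0.2539] -0.377750537069399
0.2533 [ 0.5938 -0.023   0.2533] 0.6307597956304294
0.2528 [ 0.5939 -0.023   0.2531] 2.0300475714328785
[-0.3758  0.329  -0.0463] 0.08751693576182411
23.6417
```

View pics/side8.png

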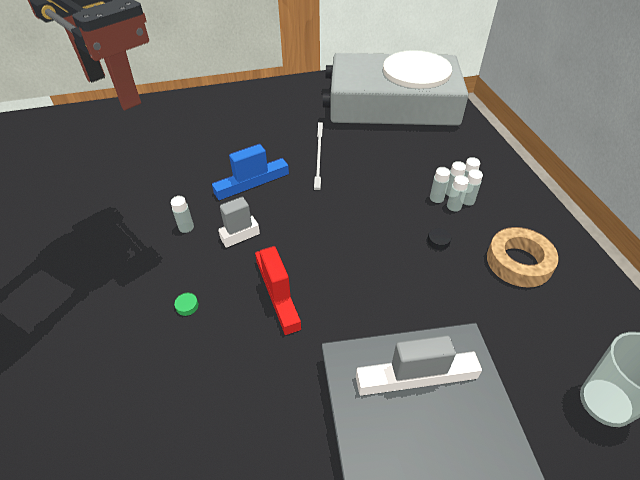

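View pics/top8.png

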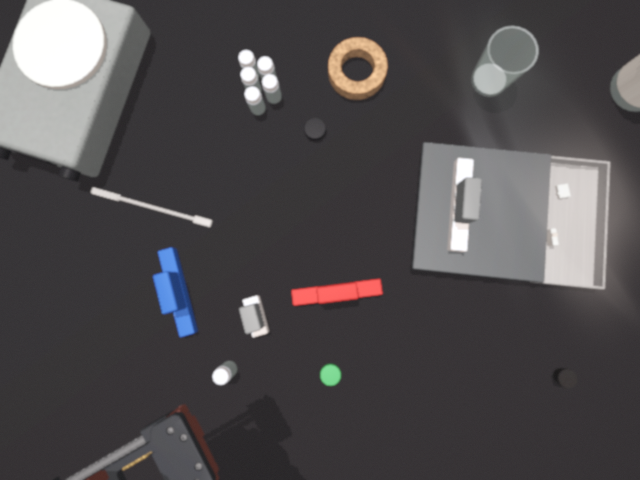

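The scraper stands upright on the plate at side px (419,365) and top px (462,205). Both shards are in the pan at top px (563,191) and (553,238), and the gripper is well clear.

Run:
```python
from station import r
r.wait(.3);print(r.hand_in(), r.sense()["clock"])
```

```text
the job is handed in; nothing more can be done
the job is handed in; nothing more can be done
```

I picked up the wide scraper and wiped both shards off the plate into the waste pan in one stroke. I then stood the scraper upright on the plate, let go and backed away. The job was handed in at about 24 s of the 45 s limit; the interface reports no verdict.

**Last checks:**
- **Scraper:** the last top and side pictures show it standing upright on the plate, with the gripper clear. I set it down at x ≈ -0.04 m in the plate frame.
- **Shards:** both lie inside the pan, at about (0.133, 0.052) and (0.122, -0.026) m in the plate frame. The second stands on its edge, with its centre about 20 mm up, under the 34 mm limit.
- **Forces:** contact when setting the scraper down stayed under 10 N. No picture shows the gripper near a shard, but one shard was hidden under the gripper for part of the stroke.

**Disagreements:**
- **Grip top:** it measured 74 mm from the top and side views and 59 mm from the top and wrist views, against 70 mm in the text. I planned with the text's value.
- **Plate top:** it measured 42–44 mm, against 40 mm in the text. The scraper touched down on the plate 40 mm higher than where I gripped it on the bench, which agrees with the text.

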